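# Tare the balance with its bowl and weigh a lens tube

### The arm

A 6-joint arm with a two-finger parallel gripper is mounted at the origin on the work surface. World frame = base frame: x ahead of the robot, y to its left, z up, the work surface at z = 0. Lengths are in mm, angles in rad, forces in N, time in s.
With the tool pointing down it reaches from about 350 to 975 mm from the base axis. Payload 7.1 kg.
Tool frame: the origin (TCP) lies on the front face of the gripper's body, between the roots of the fingers; the fingertips stand 80 mm ahead of it and the grasp point (between the pads) lies 61 mm ahead of it (env.tips_ahead is the distance from the TCP to the fingertips, in mm); z points along the fingers, y is the line along which they close (so a half turn about z gives the same grasp; the last joint's range is limited). The gripper opens to 88 mm and grips with 3 to 60 N. Pads are 20 mm wide; open, the fingers measure 115 mm over their backs; the gripper's body (75 mm by 178 mm) begins 61 mm behind the grasp point.
Start: joints at [1.256, 0.423, 1.63, -0, 1.089, -0.019], TCP at [182.159, 597.849, 302.675] pointing down, gripper open.
Joint ranges: [-3, 3], [-0.9, 2.11], [0.09, 2.58], [-1.31, 4.45], [0.11, 2.69], [-2.54, 2.54]. Speed limits (rad/s): [2.39, 2.39, 3.01, 3.14, 3.14, 3.14].

### API

Orientations are given as a unit quaternion [x, y, z, w].
In Python, from station import env, set_gripper, viewer, workorder gives the robot as it stands. Calls block until the motion is done:
- env.reach(position, orientation): joint-space move of the TCP to a pose.
- env.move_l(position, rot=None, rate=150, f_stop=None): straight line of the TCP; rot=None keeps the orientation; rate is the mean speed in mm/s. With f_stop (N) it stops when the force on the tool has changed by that much, and returns True; else False.
- env.move_joints(angles): joint-space move.
- set_gripper(opening): finger opening in mm; the grip force is fixed at half the most; returns when the fingers have stopped.
- env.hold(seconds).
- env.ik(position, orientation): joint angles nearest the present ones, or None.
- env.read_state(): the state.
- viewer.camera(name): name is "scene" or "top" or "wrist"; returns the picture (480x640x3 uint8, blue, green, red); there is no depth.
- viewer.camera_params(name): a dict with "fx", "fy", "cx", "cy" (pixels), "pose" (4x4, takes a point from camera to world coordinates); the wrist camera has in their place "tool_from_camera" (4x4, takes a point from camera to tool coordinates, whose origin is the TCP and whose axes are the flange's). Camera axes: x right, y up, looking along -z (the intrinsics and any distortion apply to the point x, -y, -z); pixel columns grow to the right and rows downward; lengths in mm; the calibration is good to about 2 mm. A picture is of the moment at which its call begins: read the wrist's pose just before it. camera_params takes no time and is no camera call.
A pose or a line that the arm cannot do raises env.IKError and nothing moves.
- workorder.sign_off(): hands the job in; it is judged then, once.
The state is a dict: "time_s": time; "qpos": joint angles; "dq": joint speeds; "tau": joint torques, N m; "tool_pos": TCP position; "orientation": TCP orientation; "force": force on the tool from outside, world axes, zero at the start; "wrist_torque": the same for the moment, N m; "width": finger opening in mm; "grip_force": force on a finger pad.
Only numpy, scipy, OpenCV 4.12 (cv2) and the standard library are available. Lean on these libraries where they do the work, as an engineer would, in place of code of your own. Each camera call takes 0.05 s, during which the arm holds its last target. There are 200 camera calls.

### The job

Weigh the black lens tube: set the empty aluminium bowl on the balance with its foot fully home and level inside the pan's locating ring (feel for it, the pan sits loosely) and let go of it, press the tare key (the wide one right of the display) right down and hold it for a good second, then stand the lens tube upright in the bowl, lowering rather than dropping it, and leave it there. The balance is delicate: never push on any part of it with more than 15 N, keep off its power key (the small round one left of the display), and do not press tare again once the tube is in. Leave the other things on the bench where they are.

Things in the scene. Friction and masses are not known exactly. Their poses are not given: they have to be found in the camera images.
- balance: Bench balance fixed on the table, white, 220 mm deep (x), 180 mm wide (y). Origin: centre of its underside; x from the key side (front) to the back, y to the left seen from the front, z up. Rear 62 mm high, with the pan on it; the front 75 mm is a panel sloping down to the front by 0.12 rad, 53 mm high in its middle, with the display between two keys. More than 15 N on any part overloads it.
- pan_middle (a point): 35 mm behind the balance's origin, 72 mm above the table: where the centre of the pan's upper face is when the pan sits centred. The pan (round steel plate, 120 mm dia) sits loosely: it lies up to 5 mm off this point in x and up to 5 mm in y (balance's axes), which is not measured; 4 N sideways shifts it. It sinks without tilting on a spring: 1.5 N preload, then 2.5 N/mm, 6.5 mm travel.
- ring_middle (a point): 6 mm above pan_middle: centre of the top of the raised locating ring when the pan sits centred. The ring is part of the pan, around the pan's centre, and off by as much as the pan is. Inside dia 46.2 mm without a lead-in, outside 56 mm, 6 mm high above the pan's upper face, on which the bowl's foot must rest.
- tare_key (a joint): Tare key, wide push key on the right (-y) of the display, 26 mm (x) by 36 mm (y), 7 mm proud of the panel. Value in m: 0 up, 0.004 fully down. Sprung: starts to move at 1.4 N, fully down at 4.2 N, springs back. Pressed when beyond 0.003; the balance tares when that lasts 1 s with the bowl seated and not touched.
- tare_top (a point): Centre of the tare key's top face, 60 mm above the table when up (it sinks with the key). The key moves along the panel's normal, 0.12 rad off vertical.
- power_key (a joint): Power key, 16 mm round push key on the left (+y) of the display, same spring and travel as the tare key. Must not be pressed beyond 0.002.
- power_top (a point): Centre of the power key's top face, 6 mm proud of the panel.
- bowl: Empty round aluminium bowl, 45 mm high, about 0.12 kg, standing on the table. Origin at the centre of its underside, z up. Foot 44 mm dia and 8 mm high (lower edge nearly sharp); above it the wall flares to 62 mm outside dia from 18 mm height to the rim, wall 3 mm, inside 56 mm dia. Inner floor 12 mm above the origin, about 48 mm dia. Can be held across its outside below the rim.
- lens_tube: Black lens tube, upright solid-looking cylinder 30 mm dia and 60 mm high with a 34 mm dia collar on its lowest 9 mm, about 0.09 kg, standing on the table. Origin at the centre of its underside, z up.
- tube_middle (a point): Centre of the lens tube, 30 mm above its underside.
- pedestal: Bystander: plain aluminium pedestal post 25 mm dia, 50 mm high, 32 mm foot. Origin at the centre of its underside.
- mirror_mount: Bystander: black mirror mount about 46 mm wide on a 40 mm aluminium pedestal, 86 mm high in all. Origin at the centre of its underside.
There are look-alikes about, which are no part of the job. What is shaped like the lens_tube but red is not meant.

How it is judged:
By the outcome, as a careful person would: the job done as asked, in the order asked, and still so for the second after the job is handed in, with the robot touching nothing.
It also fails if it takes over 72 s, if anything falls off the work surface, if the arm or the gripper's body presses on something with over 40 N, if the wrist force passes 120 N, or if a joint passes its speed limit or range.

## Working session

There is one attempt and no reset: what is moved stays moved. The work goes in short steps, each a Python script; the robot and the scene stay as the last script left them, time stands still between calls to the robot, and variables do not carry over. Pictures are saved under pics/ and viewed, at most 10 in all, crops included, and the job is handed in when it is done.

```bash
mkdir -p pics; ls
python3 - <<'E'
from station import env, viewer
import cv2
for n in("scene","top"):
    cv2.imwrite(f"pics/{n}0.png",viewer.camera(n)); print(n,viewer.camera_params(n))
print(viewer.camera_params("wrist")); s=env.read_state(); print(s)
E
```

```text
pics
scene {'fx': 590.6358097385279, 'fy': 590.6358097385279, 'cx': 325.4163028084628, 'cy': 237.46468888612353, 'pose': array([[-6.12854791e-01, -4.83635601e-01,  6.24904481e-01,
         1.24511088e+03],
       [ 7.90193805e-01, -3.76755575e-01,  4.83372514e-01,
         5.40260183e+02],
       [ 1.66009083e-03,  7.90032811e-01,  6.13062315e-01,
         7.41644450e+02],
       [ 0.00000000e+00,  0.00000000e+00,  0.00000000e+00,
         1.00000000e+00]])}
top {'fx': 484.1767098281009, 'fy': 484.1767098281009, 'cx': 319.32829870717313, 'cy': 240.8066611986725, 'pose': array([[-1.90615967e-02,  9.92585848e-01, -1.20041616e-01,
         4.08808879e+02],
       [-9.99802549e-01, -1.95975785e-02, -3.28591112e-03,
        -7.39257003e+00],
       [-5.61407388e-03,  1.19955279e-01,  9.92763423e-01,
         1.10936070e+03],
       [ 0.00000000e+00,  0.00000000e+00,  0.00000000e+00,
         1.00000000e+00]])}
{'fx': 331.95218450830544, 'fy': 331.95218450830544, 'cx': 321.59767089859093, 'cy': 238.80689740410907, 'tool_from_camera': array([[-9.40954329e-04,  9.62404466e-01,  2.71618775e-0
[... 272 characters left out ...]
00000e+00]])}
{'time_s': 0.1, 'qpos': array([ 1.25596490e+00,  4.23776853e-01,  1.63062071e+00, -2.26861903e-05,
        1.08862499e+00, -1.90028438e-02]), 'dq': array([ 0.00224614, -0.00303445, -0.00290522,  0.00042456, -0.00016568,
        0.00021977]), 'tau': array([ 5.51922240e-04, -5.45612025e+01, -2.74323374e+01,  6.46152114e-02,
        1.87071628e-02, -2.01628274e-05]), 'tool_pos': array([182.06378033, 597.47061817, 301.9687948 ]), 'orientation': array([ 1.47370273e-01,  9.89081135e-01, -7.06681878e-04, -1.08877445e-04]), 'force': array([-0.22056783, -0.0975862 , -0.5412726 ]), 'wrist_torque': array([0.01638008, 0.01644725, 0.01084232]), 'grip_force': 0.0, 'width': 87.71936061683958}
```

View pics/top0.png

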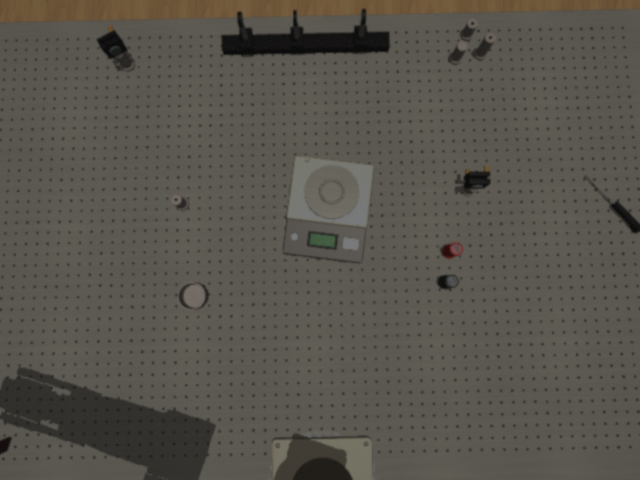

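View pics/scene0.png

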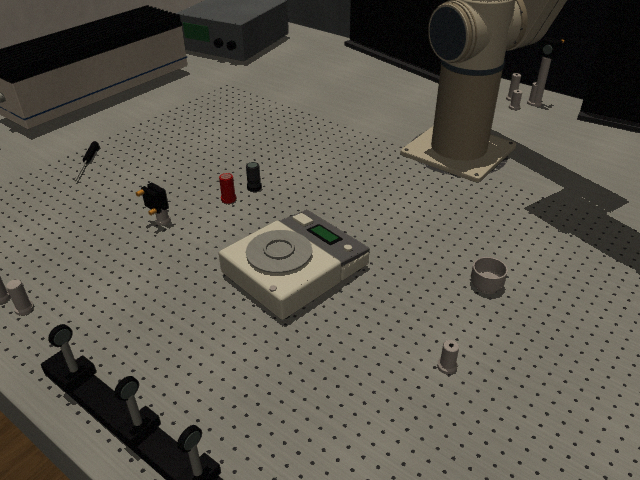

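The top view shows the bowl near (194,296), the balance around (328,210) with its ring at (331,192), the black tube at (451,282) and the red one at (455,250). I'll enlarge these.

```bash
cat > h.py <<'E'
from station import env, set_gripper, viewer, workorder
import numpy as np, cv2
from scipy.spatial.transform import Rotation as R
def pose(n):
    p=viewer.camera_params(n)
    if n!="wrist": return p,p["pose"]
    s=env.read_state(); T=np.eye(4); T[:3,:3]=R.from_quat(s["orientation"]).as_matrix(); T[:3,3]=s["tool_pos"]
    return p,T@p["tool_from_camera"]
def shot(n):
    p,T=pose(n); return viewer.camera(n),p,T
def ray(p,T,u,v,z):
    d=T[:3,:3]@np.array([(u-p["cx"])/p["fx"],-(v-p["cy"])/p["fy"],-1]); return T[:3,3]+d*(z-T[2,3])/d[2]
def proj(p,T,P):
    c=np.linalg.inv(T)@np.r_[P,1]; return np.array([p["cx"]-p["fx"]*c[0]/c[2], p["cy"]+p["fy"]*c[1]/c[2]])
def down(a):  # tool down, tool y axis at world angle a+90deg-ish: tool x along angle a
    x=np.array([np.cos(a),np.sin(a),0]); z=np.array([0,0,-1.]); return R.from_matrix(np.c_[x,np.cross(z,x),z]).as_quat()
def st(): 
    s=env.read_state(); print("t",round(s["time_s"],2),"pos",s["tool_pos"].round(2),"F",s["force"].round(2),"M",s["wrist_torque"].round(3),"w",round(s["width"],2),"g",round(s["grip_force"],1)); return s
E
python3 - <<'E'
from h import *
im=cv2.imread("pics/top0.png"); p=viewer.camera_params("top");T=p["pose"]
z=lambda x,y,w,h,k:cv2.resize(im[y:y+h,x:x+w],None,fx=k,fy=k,interpolation=cv2.INTER_CUBIC)
m=np.zeros((600,800,3),np.uint8)
m[0:600,0:500]=z(280,150,100,120,5); m[0:300,500:800]=z(164,266,60,60,5); m[300:600,500:800]=z(425,235,60,60,5)
cv2.imwrite("pics/m.png",cv2.convertScaleAbs(m,alpha=1.7))
for n,u,v,h in(("bowl",194,295,45),("tube",451,281,60),("pan",331,192,78),("tare",350,244,60)): print(n,ray(p,T,u,v,h).round(1))
s=env.read_state(); print(R.from_quat(s["orientation"]).as_matrix().round(2))
E
```

```text
bowl [423.5 272.6  45. ]
tube [ 442.7 -286.4   60. ]
pan [639.8 -31.4  78. ]
tare [527.4 -70.7  60. ]
[[-0.96  0.29 -0.  ]
 [ 0.29  0.96 -0.  ]
 [ 0.   -0.   -1.  ]]
```

View pics/m.png

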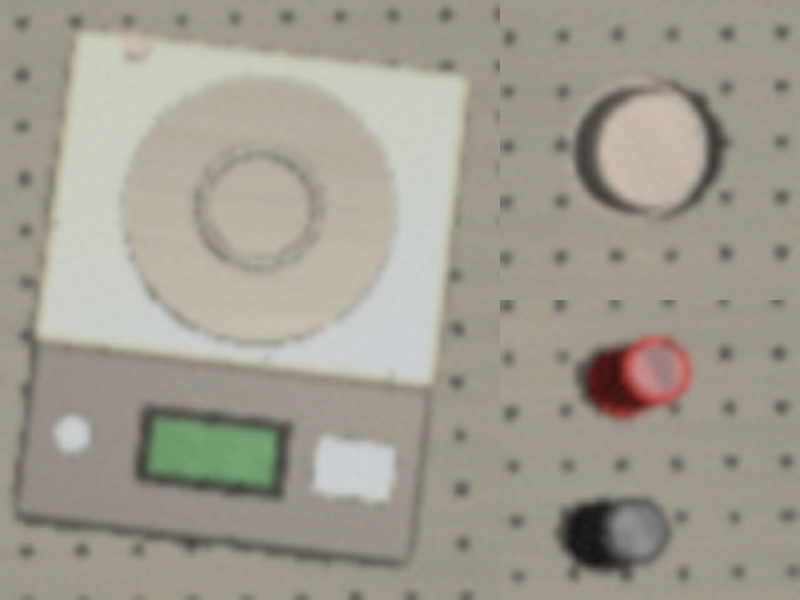

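Run:
```python
from h import *
p=viewer.camera_params("top");T=p["pose"]
f=lambda X,Y,x0,y0,h:ray(p,T,x0+(X+.5)/5-.5,y0+(Y+.5)/5-.5,h)
ring=f(260,209,280,150,78);pan=f(259,208.5,280,150,72);tare=f(354,469,280,150,60)
bowl=f(650,148,164,266-0,45);tube=f(637,530-300,425,235,60)
print(ring,pan,tare,bowl,tube,sep="\n")
a=f(37,338,280,150,62);b=f(77,30,280,150,62);d=b-a;print("yaw",np.arctan2(d[1],d[0]))
a=f(433,383,280,150,62);b=f(466,78,280,150,62);d=b-a;print("yaw",np.arctan2(d[1],d[0]))
env.reach([ring[0],ring[1],215],down(np.pi/2)); s=st()
im,p,T=shot("wrist"); cv2.imwrite("pics/w1.png",im); np.save("w1.npy",T); print(proj(p,T,ring),proj(p,T,tare))
env.reach([bowl[0],bowl[1],182],down(np.pi/2)); s=st()
im,p,T=shot("wrist"); cv2.imwrite("pics/w2.png",im); np.save("w2.npy",T); print(proj(p,T,bowl))
m=np.hstack([cv2.imread("pics/w1.png"),im]); cv2.imwrite("pics/w12.png",cv2.convertScaleAbs(cv2.imread("pics/w1.png"),alpha=1.6))
cv2.imwrite("pics/w2b.png",cv2.convertScaleAbs(im,alpha=1.6))
```

```text
[641.07000355 -32.69043591  78.        ]
[642.65284259 -32.40571324  72.        ]
[528.66042208 -71.56303156  60.        ]
[418.90875175  54.62677709  45.        ]
[ 439.39584152 -503.78539614   60.        ]
yaw -0.1387134593888964
yaw -0.13709709674908474
t 2.87 pos [641.13 -31.83 215.11] F [-0.6   1.05 -0.22] M [-0.029  0.064 -0.05 ] w 87.89 g 0.0
[322.03997754 258.34351061] [178.13599115 297.72437042]
t 3.87 pos [420.8   54.76 182.61] F [ 1.04 -0.85 -0.87] M [-0.091  0.063 -0.031] w 87.43 g 0.0
[318.89999237 257.15001302]
```

View pics/w12.png

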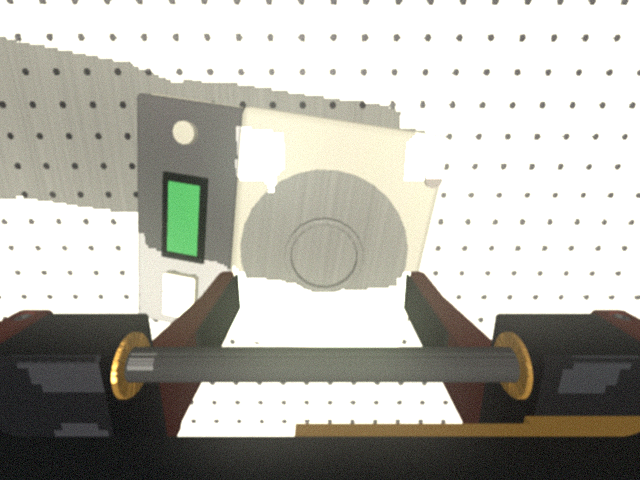

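View pics/w2b.png

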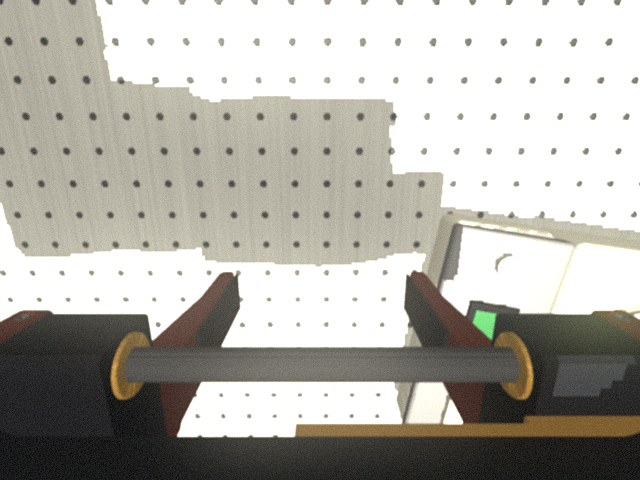

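The wrist view of the balance shows the ring's inner circle centred at about (324.5,255), 2–3 mm from the top-camera estimate. The tare key is at (179,295). The second shot missed the bowl because I left out the montage's 500 px offset, so I'm correcting that.

```bash
cat >> h.py <<'E'
def fit(im,p,T,c0,z,radii,span=5):
    g=cv2.GaussianBlur(cv2.cvtColor(im,cv2.COLOR_BGR2GRAY),(0,0),.8).astype(np.float32)
    e=np.hypot(cv2.Sobel(g,cv2.CV_32F,1,0),cv2.Sobel(g,cv2.CV_32F,0,1)); e=np.minimum(e,np.percentile(e,95))
    th=np.linspace(0,2*np.pi,180); best=[]
    for dx in np.arange(-span,span+.1,.25):
        for dy in np.arange(-span,span+.1,.25):
            P=np.concatenate([np.c_[c0[0]+dx+r*np.cos(th),c0[1]+dy+r*np.sin(th),0*th+z] for r in radii])
            uv=np.array([proj(p,T,q) for q in P],np.float32)
            best.append((cv2.remap(e,uv[:,:1].copy(),uv[:,1:].copy(),1).mean(),c0[0]+dx,c0[1]+dy))
    best.sort(reverse=True); print("fit",np.round(best[:3],2).tolist()); return np.array(best[0][1:])
def crop(im,p,T,c,z,radii,k=5,h=40):
    u,v=proj(p,T,[c[0],c[1],z]).astype(int)-h
    o=cv2.resize(im[v:v+2*h,u:u+2*h],None,fx=k,fy=k,interpolation=cv2.INTER_CUBIC)
    for r in radii:
        for t in np.linspace(0,2*np.pi,40):
            q=(proj(p,T,[c[0]+r*np.cos(t),c[1]+r*np.sin(t),z])-(u,v)+.5)*k-.5
            cv2.circle(o,tuple(int(x) for x in q),1,(0,0,255),-1)
    return o
E
python3 - <<'E'
from h import *
p=viewer.camera_params("wrist")
b=[423.4,272.6]
env.reach([b[0],b[1],182],down(np.pi/2)); s=st()
im,p,T=shot("wrist"); cv2.imwrite("pics/w3.png",im); np.save("w3.npy",T)
c2=fit(im,p,T,b,45,[31,28])
i1=cv2.imread("pics/w1.png");T1=np.load("w1.npy")
c1=fit(i1,p,T1,[641,-32.7],78,[23.1,28])
cv2.imwrite("pics/f.png",np.hstack([crop(i1,p,T1,c1,78,[23.1,28],4,50),crop(im,p,T,c2,45,[28,31],4,50)]))
E
```

```text
t 4.79 pos [423.51 271.85 181.72] F [0.24 0.22 0.05] M [-0.054  0.076 -0.011] w 87.88 g 0.0
fit [[48.74, 422.4, 277.6], [48.71, 422.65, 277.6], [48.51, 422.15, 277.6]]
fit [[42.26, 641.0, -30.95], [42.2, 643.0, -31.2], [42.2, 641.0, -31.2]]
```

View pics/f.png

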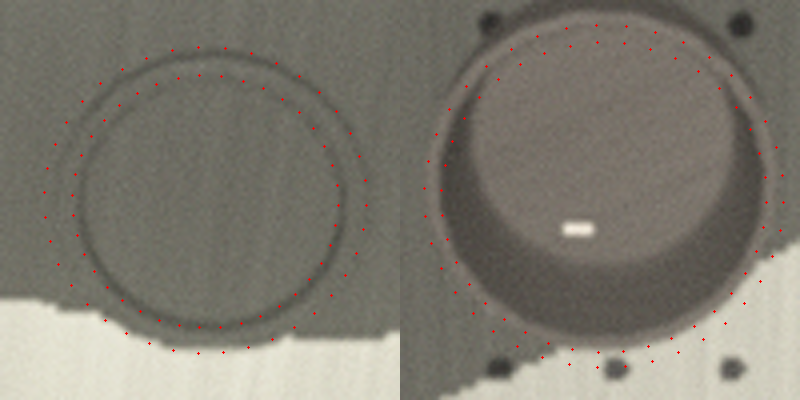

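The ring's inner circle centre is (211.5,203) in the crop against (206,201) for the overlay, giving a ring position of about (642,-31.3). The bowl rim is centred at (604,179) in the crop, well above its overlay. That puts its y about 8 mm away from the top-camera value, so I'll recheck with the arm settled.

Run:
```python
from h import *
p=viewer.camera_params("scene"); print(ray(p,p["pose"],489,268,45), ray(p,p["pose"],279,250,78),ray(p,p["pose"],253,165,60))
env.move_l([423,276,182]); env.hold(.4); s=st()
im,p,T=shot("wrist"); cv2.imwrite("pics/w4.png",im); np.save("w4.npy",T)
for z in (45,):
  c=fit(im,p,T,[422.5,277],z,[28],7);c=fit(im,p,T,[422.5,277],z,[31],7)
s=st()
o=crop(im,p,T,[422.5,276],45,[31,28],5,50)
i=cv2.imread("pics/top0.png")[270:320,169:219]; tp=viewer.camera_params("top")
cv2.imwrite("pics/g.png",np.hstack([o[:400],crop(cv2.convertScaleAbs(cv2.imread("pics/top0.png"),alpha=1.6),tp,tp["pose"],[423,276],45,[31,28],8,25)[:400][:, :300]]))
```

```text
[424.59321315 279.02012187  45.        ] [648.34320468 -25.95451147  78.        ] [ 441.00426324 -286.7895101    60.        ]
t 5.49 pos [422.98 275.96 181.99] F [-0.6   0.15 -0.35] M [-0.082  0.072  0.001] w 87.74 g 0.0
fit [[76.03, 422.25, 278.5], [75.9, 422.25, 278.75], [75.85, 422.5, 278.5]]
fit [[76.31, 421.5, 280.25], [76.01, 421.75, 280.25], [75.6, 421.25, 280.25]]
t 5.54 pos [422.99 276.   182.  ] F [-0.19  0.18  0.04] M [-0.09   0.027 -0.015] w 87.89 g 0.0
```

View pics/g.png

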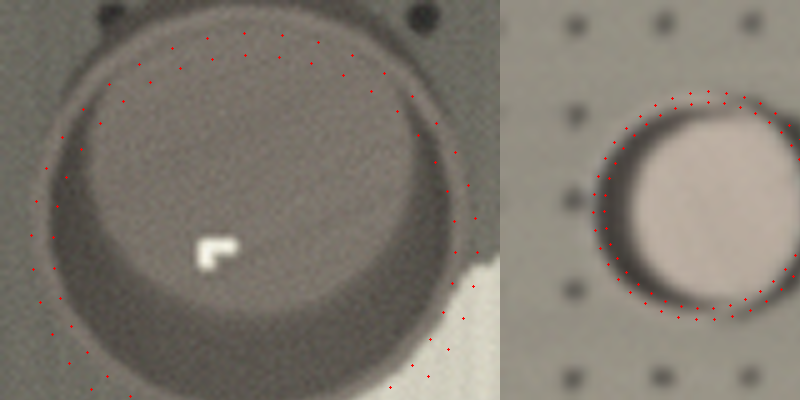

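The wrist inner-rim fit gives the bowl at about (422.3,278.5), the top camera about y=276 and the scene camera about y=279. I'll squeeze it twice, 90° apart, to fix its true centre, then re-image to get the wrist camera bias.

Run:
```python
from h import *
env.reach([422.5,277.8,182],down(np.pi))
env.move_l([422.5,277.8,101],rate=120); st()
set_gripper(50); st(); set_gripper(88)
env.move_l([422.5,277.8,101],rot=down(np.pi/2),rate=60) if False else env.reach([422.5,277.8,101],down(np.pi/2))
set_gripper(50); st(); set_gripper(88)
env.move_l([422.5,277.8,182],rate=120); env.hold(.3); st()
im,p,T=shot("wrist"); cv2.imwrite("pics/w5.png",im); np.save("w5.npy",T)
c=fit(im,p,T,[422.5,277.8],45,[28],5)
i1=cv2.imread("pics/w1.png");T1=np.load("w1.npy")
fit(i1,p,T1,[642,-31.3],78,[23.1],3)
```

```text
t 7.77 pos [422.75 277.98 101.32] F [-0.21 -0.84  0.58] M [ 0.032 -0.012 -0.007] w 87.85 g 0.0
t 8.3 pos [422.73 277.98 101.45] F [-0.18  0.02  5.53] M [ 0.067  0.13  -0.034] w 61.84 g 30.0
t 10.83 pos [422.49 277.8  101.  ] F [0.04 0.28 0.75] M [-0.083  0.07  -0.006] w 61.75 g 30.0
t 12.57 pos [422.29 277.67 181.4 ] F [-1.1  -0.34  0.6 ] M [-0.049  0.068 -0.026] w 87.82 g 0.0
fit [[78.48, 422.75, 276.8], [78.4, 422.75, 276.55], [78.18, 422.75, 277.05]]
fit [[44.49, 639.25, -34.3], [44.46, 639.0, -34.3], [44.38, 639.5, -34.3]]
```

Run:
```python
from h import *
env.move_l([422.5,277.8,101],rate=120); set_gripper(50); st()
env.move_l([422.5,277.8,230],rate=150)
env.reach([641.6,-30.5,215],down(np.pi/2))
env.move_l([641.6,-30.5,186],rate=60); env.hold(.3); st()
print(env.move_l([641.6,-30.5,171.5],rate=10,f_stop=3)); st()
```

```text
t 13.97 pos [422.68 277.93 101.42] F [-1.06 -0.64  6.05] M [-0.106  0.23  -0.005] w 61.6 g 30.0
t 17.32 pos [641.77 -30.59 186.36] F [ 0.54  0.4  -1.47] M [-0.08   0.045 -0.03 ] w 61.68 g 30.0
True
t 18.2 pos [641.54 -30.62 177.5 ] F [ 0.4  -0.58  3.03] M [-0.068 -0.036  0.031] w 61.23 g 30.0
```

```bash
cat >> h.py <<'E'
def avg(n=6):
    L=[]
    for _ in range(n):
        env.hold(.02); s=env.read_state(); L.append(np.r_[s["force"],s["wrist_torque"],s["tool_pos"]])
    return np.mean(L,0)
E
python3 - <<'E'
from h import *
a=avg(8); print(a.round(3))
for dx in (.7,1.4,2.1,2.8,3.5):
    env.move_l([641.6-dx,-30.5,177.3],rate=15,f_stop=5); a=avg(); print(dx,a.round(3))
    if a[2]<0.3: break
st()
E
```

```text
[ 8.14000e-01 -4.48000e-01  2.98100e+00 -1.13000e-01 -1.07000e-01
 -1.00000e-02  6.41550e+02 -3.05990e+01  1.77485e+02]
0.7 [ 2.14600e+00 -6.50000e-01  2.91100e+00 -1.23000e-01 -3.34000e-01
 -3.10000e-02  6.41236e+02 -3.05350e+01  1.77505e+02]
1.4 [ 2.45000e+00 -1.57000e-01  3.37300e+00 -5.60000e-02 -3.14000e-01
 -1.70000e-02  6.40263e+02 -3.04580e+01  1.77372e+02]
2.1 [ 1.94000e+00 -3.00000e-03  3.76100e+00 -2.90000e-02 -3.02000e-01
 -3.10000e-02  6.39464e+02 -3.04650e+01  1.77322e+02]
2.8 [ 2.03600e+00  3.23000e-01  3.91800e+00  1.00000e-03 -2.85000e-01
 -1.00000e-03  6.38747e+02 -3.04870e+01  1.77293e+02]
3.5 [ 2.10400e+00  1.54000e-01  3.65100e+00 -3.50000e-02 -3.09000e-01
 -2.80000e-02  6.38049e+02 -3.05070e+01  1.77300e+02]
t 20.08 pos [638.07 -30.51 177.32] F [2.04 0.95 4.09] M [-0.04  -0.24  -0.028] w 61.32 g 30.0
```

Run:
```python
from h import *
env.move_l([638.1,-30.5,182],rate=40); env.move_l([641.6,-30.5,182],rate=40); env.hold(.2); b=avg(); print("base",b.round(3))
env.move_l([641.6,-30.5,176.8],rate=15,f_stop=4); a=avg(); print("touch",(a-b).round(3)); z=a[8]
r=0;th=0;c=np.array([641.6,-30.5]); hit=False
while r<4.2:
    th+=min(1.2,1.1/max(r,.5)); r=1.3*th/(2*np.pi)
    P=c+r*np.array([np.cos(th),np.sin(th)])
    k=env.move_l([*P,z],rate=20,f_stop=4)
    s=env.read_state(); f=s["force"]-b[:3]
    if k or f[2]<1.8:
        a=avg(4); print(round(r,2),round(th,2),k,(a[:6]-b[:6]).round(2),a[6:].round(2))
        if a[2]-b[2]<1.5: hit=True;break
print(hit,s["time_s"])
```

```text
base [-3.26000e-01  1.13000e-01 -1.42000e+00 -8.10000e-02  7.10000e-02
 -2.20000e-02  6.41505e+02 -3.04940e+01  1.81919e+02]
touch [ 0.669 -0.499  5.389 -0.017 -0.063  0.024  0.264 -0.172 -4.959]
2.3 11.11 False [ 0.62 -0.36  0.2   0.   -0.01  0.04] [641.75 -33.13 176.33]
True 24.6333
```

Run:
```python
from h import *
s=env.read_state(); x,y,z=s["tool_pos"]; b=avg(); print(b[:3].round(2))
print(env.move_l([x,y,170.5],rate=12,f_stop=3)); a=avg(); print(a.round(3))
```

```text
[ 0.34  0.05 -1.5 ]
True
[ 4.60000e-01 -2.50000e-02  3.62300e+00 -5.90000e-02 -1.64000e-01
 -1.30000e-02  6.41854e+02 -3.30410e+01  1.71507e+02]
```

Run:
```python
from h import *
s=env.read_state(); x,y,z=s["tool_pos"]
env.move_l([x,y,172.8],rate=15); a=avg(); print(a[:3].round(2),a[6:].round(2))
set_gripper(80); env.move_l([x,y,262],rate=120); st()
Ry=R.from_euler("z",-.138); t=.12
zt=Ry.apply([np.sin(t),0,-np.cos(t)]); xt=Ry.apply([-np.cos(t),0,-np.sin(t)]); q=R.from_matrix(np.c_[xt,np.cross(zt,xt),zt]).as_quat()
P=np.array([529.2,-71.8,60])-env.tips_ahead*zt
env.reach(P-60*zt,q)
im,p,T=shot("wrist"); i2=cv2.convertScaleAbs(im,alpha=1.3); cv2.imwrite("pics/w6.png",i2); cv2.imwrite("pics/top2.png",viewer.camera("top"))
set_gripper(0)
env.move_l(P-8*zt,rate=80); env.hold(.2); st()
```

```text
[ 0.43 -0.16  0.58] [641.81 -33.03 172.64]
t 27.15 pos [641.39 -33.   261.29] F [-0.03 -0.13  0.69] M [-0.076  0.057 -0.034] w 80.05 g 0.0
t 30.86 pos [519.02 -70.39 147.9 ] F [-0.22  0.52  0.84] M [0.022 0.09  0.033] w 0.45 g 0.0
```

View pics/w6.png

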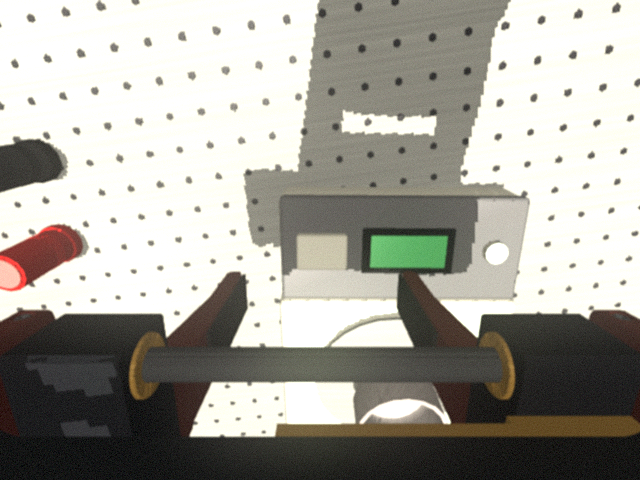

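The wrist view shows the tare key centred at (322,252), on the tool's centre line, and the bowl sitting in the ring. I'll check that against the projection and then press.

Run:
```python
from h import *
s=env.read_state(); q=s["orientation"]; M=R.from_quat(q).as_matrix(); zt=M[:,2]
P=np.array([529.2,-71.8,60])-env.tips_ahead*zt
p=viewer.camera_params("wrist"); T=np.eye(4);T[:3,:3]=M;T[:3,3]=P-60*zt
print(proj(p,T@p["tool_from_camera"],[529.2,-71.8,60]))
b=avg(); k=env.move_l(P+6*zt,rate=7,f_stop=6.5); a=avg(4); f=a[:3]-b[:3]
print(k,f.round(2),"along",f@zt,"depth",(a[6:]-P)@zt)
env.hold(1.4); a=avg(4); print((a[:3]-b[:3]).round(2),(a[6:]-P)@zt); st()
```

```text
[320.9748586  255.64731989]
True [-0.9   0.46  5.42] along -5.497265046949588 depth 3.5960492368247077
[-0.55  1.1   5.66] 3.60008750653026
t 34.0 pos [520.07 -70.52 135.84] F [-1.43  0.32  5.23] M [-0.024  0.128 -0.024] w 0.16 g 3.0
```

Run:
```python
from h import *
s=env.read_state(); zt=R.from_quat(s["orientation"]).as_matrix()[:,2]
env.move_l(s["tool_pos"]-90*zt,rate=120)
cv2.imwrite("pics/d.png",viewer.camera("top"))
q=down(np.pi); set_gripper(70)
env.reach([443,-287.5,215],q); env.hold(.2)
im,p,T=shot("wrist"); cv2.imwrite("pics/w7.png",im)
print("pred",proj(p,T,[443,-287.5,60])); st()
d=cv2.imread("pics/d.png"); 
m=np.zeros((480,800,3),np.uint8); m[:]=cv2.resize(im,(640,480))[:,:1]*0
m[:,:480]=im[:,80:560]; m[:320,480:]=cv2.convertScaleAbs(cv2.resize(d[200:264,290:354],(320,320),interpolation=cv2.INTER_CUBIC),alpha=1.6)
cv2.imwrite("pics/m7.png",m)
```

```text
pred [319.34508231 248.33623494]
t 37.27 pos [ 443.51 -286.46  215.1 ] F [ 0.11 -0.31 -0.22] M [0.056 0.044 0.028] w 70.31 g 0.0
```

View pics/m7.png

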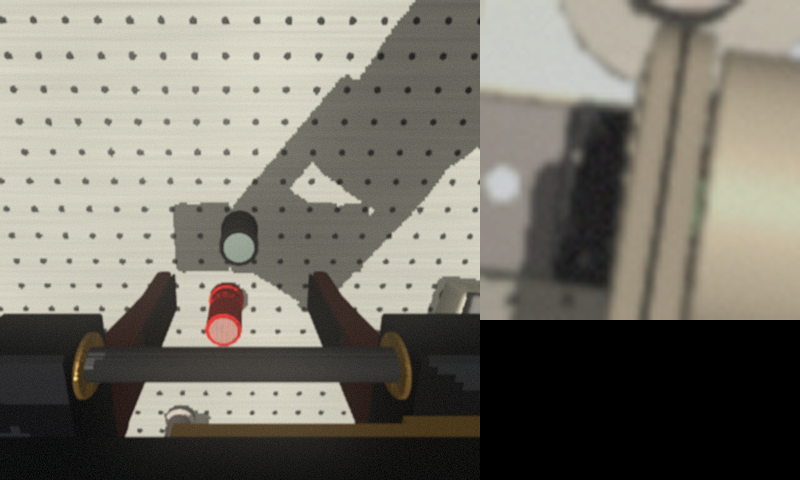

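The black tube's top is at (319,248), exactly as predicted, and the red one stands behind it. Now I'll grasp and place it.

Run:
```python
from h import *
env.move_l([443,-287.5,119],rate=100); env.hold(.15); set_gripper(20); st()
env.move_l([443,-287.5,240],rate=130)
env.reach([641.8,-33,260],down(np.pi))
env.move_l([641.8,-33,209],rate=80); env.hold(.3); b=avg(); print(b.round(2))
k=env.move_l([641.8,-33,200.5],rate=7,f_stop=1.8); a=avg(); print(k,(a[:3]-b[:3]).round(2),a[6:].round(2)); st()
```

```text
t 39.23 pos [ 443.01 -287.52  118.96] F [ 0.06 -0.3  -0.9 ] M [ 0.024 -0.031  0.043] w 29.4 g 29.9
[ 8.0000e-02  1.3000e-01 -9.5000e-01  2.0000e-02  0.0000e+00  0.0000e+00
  6.4194e+02 -3.2980e+01  2.0939e+02]
True [ 0.81 -0.14  2.68] [641.66 -33.   201.04]
t 43.83 pos [641.65 -33.   200.99] F [ 0.99 -0.13  1.72] M [ 0.082 -0.162  0.022] w 29.55 g 29.9
```

Run:
```python
from h import *
env.move_l([641.7,-33,201.7],rate=10); env.hold(.2); st()
set_gripper(46); env.hold(.2); env.move_l([641.7,-33,300],rate=100)
env.reach([450,-33,330],down(np.pi)); env.hold(.2); st()
d=viewer.camera("top"); c=viewer.camera("scene")
m=np.hstack([cv2.resize(d[150:270,280:380],(400,480),interpolation=cv2.INTER_CUBIC),cv2.resize(c[190:330,205:322],(400,480),interpolation=cv2.INTER_CUBIC)])
cv2.imwrite("pics/end.png",cv2.convertScaleAbs(m,alpha=1.5))
```

```text
t 44.3 pos [641.72 -33.03 201.64] F [0.08 0.54 1.23] M [ 0.009 -0.201 -0.022] w 29.76 g 29.9
t 47.12 pos [451.28 -33.05 329.74] F [-0.33  0.29  0.09] M [ 0.037 -0.025 -0.015] w 46.16 g 0.0
```

View pics/end.png

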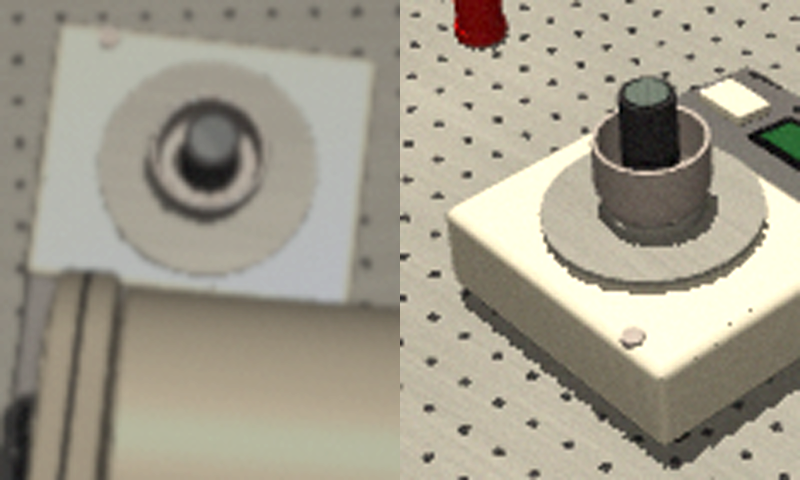

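The bowl sits level and centred in the ring, with the tube upright in it at (210,135) in the crop. The robot is clear of everything.

```bash
python3 -c "
from station import workorder
print(workorder.sign_off())"
```

```text
the job is handed in; nothing more can be done
None
```

The job is handed in at about 47 s of 72: the bowl is home in the ring, tare was held down at about 5.5 N for about 1.5 s (I didn't read the display to confirm it), and the black tube stands upright in the bowl.

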